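# Shut the tip box and the swab jar

## Task

The pipette tip box and the steel swab jar have been left standing open, and dust is getting in. Push each lid with the fingertips, over and down until both are fully shut, without picking up, tipping or shoving away either container and without leaning hard on them. Leave everything else on the bench where it is.

Things in the scene. Friction and masses are not known exactly. Their poses are not given: they have to be found in the camera images.
- tips: the pipette tip box: pale blue clear plastic, filled with white tips, 127 x 98 mm (x by y) and 99 mm high when shut, about 0.16 kg, loose on the bench. Origin: centre of its underside; x points to the hinge side (the lid's hinge runs along y at the back), z up. The lower part is 58 mm high, the lid is a 40 mm deep hood with 2 mm walls
- tips_hinge (a point): midpoint of the tip box's hinge line, 64 mm along the box's +x and 59 mm above its underside; axes as the box. Box and jar stand one on the pale worktop at the left (top at z = 0.002), one on the black table at the right (z = 0)
- tips_lid (a joint): angle of the tip box's lid: 0 is fully shut, pi/2 is lid standing upright, grows as it swings up and back to at most 1.92. A light lid with a little hinge friction (about 0.03 N m): where it leans back or is nearly upright it stays put; lower down it may fall by its own weight
- tips_lid_edge (a point): middle of the top front edge of the tip box's lid: 127 mm from the hinge line along the lid and 40 mm out on the lid's outer (top) side; with the lid shut it is above the front of the box, 99 mm above the underside
- jar: the swab jar: round grey steel jar, 81 x 75 mm and 96 mm high to the knob when shut, about 0.24 kg, loose on the bench. Origin: centre of its underside; x points to the hinge side (hinge along y at the back), z up. Rim at 72 mm, flat round lid 74 mm across and 8 mm thick
- jar_hinge (a point): midpoint of the jar's hinge line, 38 mm along the jar's +x and 74 mm above its underside; axes as the jar
- jar_lid (a joint): angle of the jar's lid: 0 is fully shut, pi/2 is lid standing upright, grows as it swings up and back to at most 1.83. Hinge friction about 0.035 N m, so it stays where it leans back or is nearly upright, and may fall lower down. The knob is in the way of a finger near the lid's middle; the free rim beyond it is 30 mm long
- jar_lid_knob (a point): centre of the end of the knob on the jar's lid (knob 15 mm across, standing 15 mm out of the lid's outer side, in the lid's middle): 40.5 mm from the hinge line along the lid and 22 mm out; the lid's far edge is 78 mm from the hinge. With the lid shut it is the top of the jar, 96 mm above the underside
- reagent_bottle: bystander: white bottle with an orange cap, 58 mm across, 109 mm high; origin under its centre
- petri_dish: bystander: white covered petri dish, 91 mm across, 15 mm high; origin under its centre
- membrane_box: bystander: flat blue and white box, 68 x 68 x 22 mm; origin under its centre
- timer: bystander: small white lab timer, 62 x 68 x 18 mm; origin under its centre
- marker: bystander: white marker with a blue cap lying along y, 125 mm long, 15 mm high; origin under its centre
- wash_bottle: bystander: white wash bottle with a red bent spout, 68 x 120 mm, 203 mm high; origin under its centre
- rack: bystander: empty blue test tube rack, 48 x 156 x 61 mm; origin under its centre
Things that resemble listed ones, but are neither listed nor needed, are in the scene too. What is shaped like the jar but purple is not meant.

How it is judged:
By the outcome, as a careful person would: the job done as asked, in the order asked, and still so for the second after the job is handed in, with the robot touching nothing.
It also fails if it takes over 54 s, if anything falls off the work surface, if the arm or the gripper's body presses on something with over 40 N, if the wrist force passes 120 N, or if a joint passes its speed limit or range.

## Robot

A 6-joint arm with a two-finger parallel gripper is mounted at the origin on a cart in front of the work surface, level with it; the furniture and walls round the work are solid. World frame = base frame: x ahead of the robot, y to its left, z up, the work surface at z = 0. Lengths are in m, angles in degrees, forces in N, time in s.
With the tool pointing down it reaches from about 0.35 to 0.875 m from the base axis. Payload 4.2 kg.
Tool frame: the origin (TCP) lies on the centre line of the jaws, within the pads' length; the fingertips stand tip_reach ahead of it and the grasp point (between the pads) is the TCP (tip_reach is the distance from the TCP to the fingertips, in m); z points along the fingers, y is the line along which they close (so a half turn about z gives the same grasp; the last joint's range is limited). The gripper opens to 87 mm and grips with 3 to 60 N. Pads are 19 mm wide; open, the fingers measure 117 mm over their backs; the gripper's body (75 mm by 190 mm) begins 51 mm behind the grasp point.
Start: joints at [81.967, 22.042, 0.453, 0, -68.411, -14.817], TCP at [0.243, 0.576, 0.242] pointing down, gripper open.
Joint ranges: [-179.83, 179.83], [-69.29, 118.12], [-61.27, 80.66], [-181.25, 117.63], [-171.15, -9.14], [-177.46, 177.46]. Speed limits (degrees/s): [159.86, 159.86, 180, 180, 180, 180].

## Interface

Orientations are given as a 3x3 rotation matrix whose columns are the frame's x, y, z axes.
In Python, from station import sense, capture, finish_job, tip_reach gives the robot as it stands.
- The arm moves only by the tool arm_command, never from a script. Its argument "deltas" is a list of rows, each a list of 7 numbers: the turn, a rotation vector about the tool's x, y, z in rad, then the shift along the tool's x, y, z in cm, then the closure, from -1 (fully open) to 1 (shut), so that 0 is half open. In form: [[rx, ry, rz, dx, dy, dz, hand], ...]. A call has 1 to 8 rows; each row is the pose to reach, as a shift and turn from the pose commanded when the call began, along the tool's axes at that moment; what a row does not reach only later rows make up. A row lasts 1/12 s, in which the tool goes at most 41.7 mm and 7.16 degrees, less where a joint would pass 70% of its speed; a pose out of reach is approached as far as the arm can. A call with a gripper value outside its range is refused whole. The fingers move at their own pace and stop on an object; the grip force is fixed at half the most. Time passes only in rows, so rows that repeat a pose let the fingers close. It gives the time, the measured TCP pose, the force, the opening and the grip force at its end, in the units of the state.
- sense(): the state, without advancing time (a new reading comes with each control period).
- capture(name): name is "side" or "top"; returns a dict with "pixels" (420x560x3 uint8, blue, green, red), "fovy" (degrees; the focal length in pixels is half the picture's height over the tangent of half this angle, whatever the lens; pixels are square), "cx", "cy" (the principal point, pixels), "rvec" (rotation vector, rad) and "tvec" (3), from world to camera coordinates, as OpenCV has them. Camera axes: x right, y down, z forward; pixel columns grow to the right and rows downward; lengths in m; the calibration is good to about 2 mm. A picture is of the moment at which its call begins. There is no depth.
- finish_job(): hands the job in; it is judged then, once.
The state is a dict: "time_s": time; "joints": joint angles; "joint_velocities": joint speeds; "effort": joint torques, N m; "tcp_pos": TCP position; "ee_rot": TCP orientation; "wrist_force": force on the tool from outside, world axes, zero at the start; "moment": the same for the moment, N m; "gripper_width": opening from 0.0 (shut) to 1.0 (fully open); "gripper_force": force on a finger pad.
Only numpy, scipy, OpenCV 4.12 (cv2) and the standard library are available. Lean on these libraries where they do the work, as an engineer would, in place of code of your own. Each camera call takes 0.05 s, during which the arm holds its last target. There are 200 camera calls.

## Working session

There is one attempt and no reset: what is moved stays moved. The work goes in short steps, Python scripts to look and compute and a tool call to move; the robot and the scene stay as the last step left them, time stands still between calls to the robot, and variables do not carry over. Pictures are saved under pics/ and viewed, at most 10 in all, crops included, and the job is handed in when it is done.

Besides the shell and the picture viewer there is one more tool, called after "Call:" as name(argument=value, ...), one argument or row to a line, values as JSON. arm_command: Moves the arm, as the interface text tells. Its arguments: {"type":"object","properties":{"deltas":{"type":"array"}},"required":["deltas"]}

```bash
mkdir -p pics; cat > h.py <<'E'
import numpy as np,cv2
from station import sense,capture,finish_job,tip_reach
def cam(n):
    c=capture(n);R=cv2.Rodrigues(np.array(c["rvec"],float))[0];t=np.array(c["tvec"],float).ravel()
    f=210/np.tan(np.radians(c["fovy"]/2));c.update(R=R,t=t,f=f);return c
def ray(c,u,v):
    d=c["R"].T@np.array([(u-c["cx"])/c["f"],(v-c["cy"])/c["f"],1]);return -c["R"].T@c["t"],d/np.linalg.norm(d)
def onz(c,u,v,z):
    o,d=ray(c,u,v);return o+d*(z-o[2])/d[2]
def tri(c1,p1,c2,p2):
    o1,d1=ray(c1,*p1);o2,d2=ray(c2,*p2)
    s=np.linalg.lstsq(np.c_[d1,-d2],o2-o1,rcond=None)[0];a,b=o1+d1*s[0],o2+d2*s[1];return (a+b)/2,np.linalg.norm(a-b)
def proj(c,P):
    q=c["R"]@np.array(P)+c["t"];return q[:2]/q[2]*c["f"]+[c["cx"],c["cy"]]
E
python3 - <<'E'
from h import *
for n in("side","top"):
    c=cam(n);cv2.imwrite(f"pics/{n}0.png",cv2.resize(c["pixels"],(784,588)));print(n,c["f"],c["cx"],c["cy"],-c["R"].T@c["t"],c["R"][2])
s=sense();print(tip_reach,s)
E
```

```text
side 545.2798022006084 292.7871490490128 213.98547254637617 [0.38332909 1.59028692 1.41386629] [ 0.04625403 -0.76283051 -0.64494199]
top 543.0085533718737 285.7904980633587 209.9084357237495 [ 0.31516631 -0.00338464  1.68595872] [ 0.10642943 -0.00848462 -0.99428406]
0.019 {'time_s': 0.1, 'joints': array([ 8.19670443e+01,  2.20860061e+01,  3.89124370e-01, -2.43208940e-02,
       -6.84131522e+01, -1.48174197e+01]), 'joint_velocities': array([ 0.01954665, -0.07984235,  0.19337867,  0.20635267,  0.06791719,
       -0.04740443]), 'effort': array([-2.75555531e-04, -3.91687953e+01,  1.87936217e+01,  4.23197597e+00,
        1.34901100e-02, -7.10441941e-05]), 'tcp_pos': array([0.24248799, 0.57550171, 0.24058559]), 'ee_rot': array([[ 9.21461318e-01, -3.88469568e-01, -6.59198931e-04],
       [-3.88470112e-01, -9.21459474e-01, -1.84642038e-03],
       [ 1.09853027e-04,  1.95748404e-03, -9.99998078e-01]]), 'wrist_force': array([ 0.55334054,  0.02420484, -0.07091505]), 'moment': array([ 0.0289781 ,  0.03852312, -0.00424343]), 'gripper_force': 0.0, 'gripper_width': 1.0003803581238617}
```

View pics/side0.png

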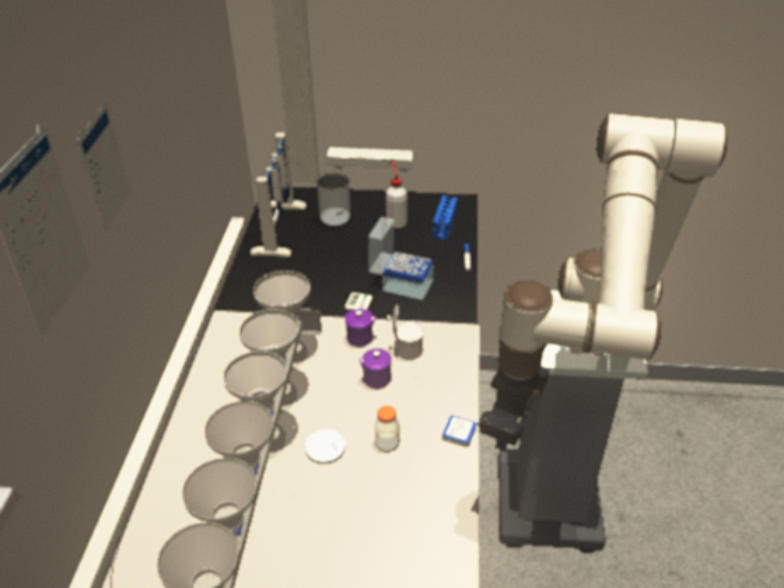

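View pics/top0.png

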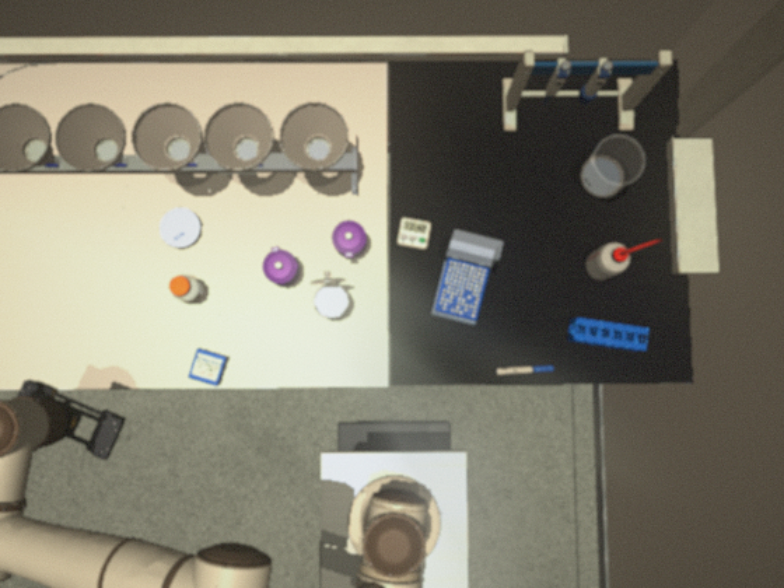

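The side view shows the tip box at about (408,272) with its lid up at (380,245), and the jar at (408,342) with its lid at (396,320). The top view shows the box at (463,285), its hinge away from the robot, and the jar at (333,298) with its lid at (330,280). A purple jar stands at (280,266), close by. I'll take enlarged crops next.

```bash
python3 - <<'E'
from h import *
a=cam("top")["pixels"];b=cam("side")["pixels"]
def cr(i,x,y,w,h):return cv2.resize(i[y:y+h,x:x+w],(400,300),interpolation=cv2.INTER_CUBIC)
m=np.vstack([np.hstack([cr(a,280,155,100,75),cr(a,200,180,60,45)]),np.hstack([cr(b,255,150,80,60),cr(b,262,212,60,45)])])
cv2.imwrite("pics/c.png",m)
E
```

```text
(no output)
```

View pics/c.png

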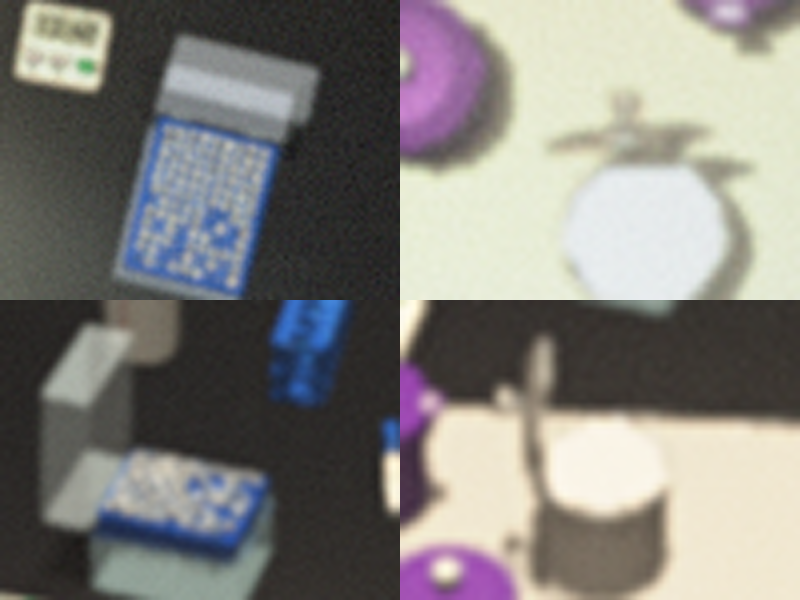

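```bash
python3 - <<'E'
from h import *
t=cam("top");s=cam("side")
T=lambda X,Y:(280+X/4-.4,155+Y/4-.4); J=lambda X,Y:(200+(X-400)*.15-.4,180+Y*.15-.4)
S=lambda X,Y:(255+X/5-.4,150+(Y-300)/5-.4); K=lambda X,Y:(262+(X-400)*.15-.4,212+(Y-300)*.15-.4)
p=lambda *a:print(*[np.round(x,4) for x in a])
for q in[(115,272),(245,295),(157,118),(278,148)]:p("rim",onz(t,*T(*q),.06))
for q in[(100,522),(235,552),(270,475),(135,452)]:p("rimS",onz(s,*S(*q),.06))
p("lidL",*tri(t,T(180,37),s,S(45,390)));p("lidR",*tri(t,T(318,68),s,S(90,325)))
p("lidbandL",onz(t,*T(165,65),.185),onz(t,*T(295,100),.185))
p("lidtop side L/R outer",onz(s,*S(45,390),.185),onz(s,*S(90,325),.185),onz(s,*S(132,335),.185))
# jar
m=cv2.inRange(t["pixels"][190:240,215:260],(200,200,200),(255,255,255))
for q in[(565,238),(728,235),(645,165),(645,310)]:p("jarT",onz(t,*J(*q),.074))
for q in[(545,470),(668,470),(605,518),(605,425)]:p("jarS",onz(s,*K(*q),.074))
p("knob",*tri(t,J(626,98),s,K(503,397)))
p("lid edge top",*tri(t,J(622,140),s,K(545,338)))
p("lid ends T",onz(t,*J(548,145),.115),onz(t,*J(708,130),.115))
a=t["pixels"];hsv=cv2.cvtColor(a,cv2.COLOR_BGR2HSV)
sub=a[170:235,200:270].astype(int)
m=((sub.max(2)-sub.min(2)<22)&(sub.min(2)>190)).astype(np.uint8)
n,l,st,ce=cv2.connectedComponentsWithStats(m);print(st,ce)
pm=cv2.inRange(hsv,(130,80,40),(165,255,255));n,l,st,ce=cv2.connectedComponentsWithStats(pm)
for i in range(1,n):
    if st[i,4]>50:p("purple",onz(t,*ce[i],.08),st[i])
E
```

```text
Traceback (most recent call last):
numpy._core._exceptions._UFuncNoLoopError: ufunc 'multiply' did not contain a loop with signature matching types (dtype('<U3'), dtype('float64')) -> None
```

```bash
python3 - <<'E'
from h import *
t=cam("top");s=cam("side")
T=lambda X,Y:(280+X/4-.4,155+Y/4-.4); J=lambda X,Y:(200+(X-400)*.15-.4,180+Y*.15-.4)
S=lambda X,Y:(255+X/5-.4,150+(Y-300)/5-.4); K=lambda X,Y:(262+(X-400)*.15-.4,212+(Y-300)*.15-.4)
p=lambda n,*a:print(n,*[np.round(x,4) for x in a])
for q in[(115,272),(245,295),(157,118),(278,148)]:p("rim",onz(t,*T(*q),.06))
for q in[(100,522),(235,552),(270,475),(135,452)]:p("rimS",onz(s,*S(*q),.06))
p("lidL",*tri(t,T(180,37),s,S(45,390)));p("lidR",*tri(t,T(318,68),s,S(90,325)))
p("lidbandL",onz(t,*T(165,65),.185),onz(t,*T(295,100),.185))
p("lidtop side",onz(s,*S(45,390),.185),onz(s,*S(90,325),.185),onz(s,*S(132,335),.185))
for q in[(565,238),(728,235),(645,165),(645,310)]:p("jarT",onz(t,*J(*q),.074))
for q in[(545,470),(668,470),(605,518),(605,425)]:p("jarS",onz(s,*K(*q),.074))
p("knob",*tri(t,J(626,98),s,K(503,397)))
p("lid edge top",*tri(t,J(622,140),s,K(545,338)))
p("lid ends T",onz(t,*J(548,145),.115),onz(t,*J(708,130),.115))
a=t["pixels"];hsv=cv2.cvtColor(a,cv2.COLOR_BGR2HSV)
sub=a[170:235,200:270].astype(int)
m=((sub.max(2)-sub.min(2)<22)&(sub.min(2)>190)).astype(np.uint8)
n,l,st,ce=cv2.connectedComponentsWithStats(m)
for i in range(1,n):
    if st[i,4]>60:p("white",onz(t,*(ce[i]+[200,170]),.074),st[i])
pm=cv2.inRange(hsv,(130,80,40),(165,255,255));n,l,st,ce=cv2.connectedComponentsWithStats(pm)
for i in range(1,n):
    if st[i,4]>50:p("purple",onz(t,*ce[i],.08),st[i])
E
```

```text
rim [ 0.4505 -0.0848  0.06  ]
rim [ 0.4326 -0.1822  0.06  ]
rim [ 0.5672 -0.1179  0.06  ]
rim [ 0.5438 -0.2092  0.06  ]
rimS [ 0.5619 -0.1296  0.06  ]
rimS [ 0.4514 -0.0997  0.06  ]
rimS [ 0.4283 -0.2032  0.06  ]
rimS [ 0.5417 -0.2258  0.06  ]
lidL [ 0.6033 -0.1255  0.1904] 0.0017
lidR [ 0.5795 -0.222   0.1876] 0.0052
lidbandL [ 0.5854 -0.1152  0.185 ] [ 0.5601 -0.2059  0.185 ]
lidtop side [ 0.6035 -0.1329  0.185 ] [ 0.5773 -0.2252  0.185 ] [ 0.5425 -0.2137  0.185 ]
jarT [0.4726 0.1661 0.074 ]
jarT [0.4735 0.0932 0.074 ]
jarT [0.5053 0.1304 0.074 ]
jarT [0.4401 0.1302 0.074 ]
jarS [0.5047 0.1379 0.074 ]
jarS [0.438  0.1327 0.074 ]
jarS [0.4695 0.1732 0.074 ]
jarS [0.4747 0.0988 0.074 ]
knob [0.5282 0.1347 0.1227] 0.0015
lid edge top [0.5051 0.1327 0.1641] 0.0004
lid ends T [0.5095 0.1694 0.115 ] [0.5157 0.0995 0.115 ]
white [0.4514 0.143  0.074 ] [   0   35   70   30 1352]
purple [0.6137 0.089  0.08  ] [239 158  22  22 293]
purple [0.5462 0.2402 0.08  ] [189 179  23  24 337]
```

Estimates so far:

| Item | Position or heading | Lid angle |
|---|---|---|
| Tip box hinge | about (0.565, -0.166), yaw about -14.7° | about 86° |
| Jar centre | about (0.472, 0.132), yaw about +5° | about 83° |

I'll move over behind the tip box lid, with the hand closed.

Call:
arm_command(
  deltas=[
    [0,0,-0.142,65.9,54.7,-3,1],
    [0,0,-0.142,65.9,54.7,-3,1],
    [0,0,-0.142,65.9,54.7,-3,1],
    [0,0,-0.142,65.9,54.7,-3,1],
    [0,0,-0.142,65.9,54.7,-3,1],
    [0,0,-0.142,65.9,54.7,-3,1],
    [0,0,-0.142,65.9,54.7,-3,1],
    [0,0,-0.142,65.9,54.7,-3,1],
  ],
)

```text
time_s: 1.07
tcp_pos: [0.3967, 0.2785, 0.2537]
ee_rot: [[0.967, -0.253, 0.001], [-0.253, -0.967, 0.001], [0.0, -0.001, -1.0]]
wrist_force: [0.4, 0.4, 0.6]
gripper_width: 0.48
gripper_force: 0.0
```

```bash
cat >> h.py <<'E'
def go(P,yaw):
    """delta row from the pose now to TCP P, tool pointing down with tool x at yaw (deg)"""
    from scipy.spatial.transform import Rotation as Ro
    s=sense();R=s["ee_rot"];c,n=np.cos(np.radians(yaw)),np.sin(np.radians(yaw))
    G=np.array([[c,n,0],[n,-c,0],[0,0,-1]])
    return np.round(np.r_[Ro.from_matrix(R.T@G).as_rotvec(),R.T@(np.array(P)-s["tcp_pos"])*100],3)
E
python3 - <<'E'
from h import *
print(sense()["tcp_pos"],go([.638,-.185,.27],-14.7))
t=cam("top")["pixels"];g=cv2.resize(t[185:235,205:270],(780,600),interpolation=cv2.INTER_CUBIC);cv2.imwrite("pics/j.png",g)
E
```

```text
[0.3966935  0.27845688 0.25368726] [-1.0000e-03 -0.0000e+00  0.0000e+00  3.5084e+01  3.8721e+01 -1.6490e+00]
```

View pics/j.png

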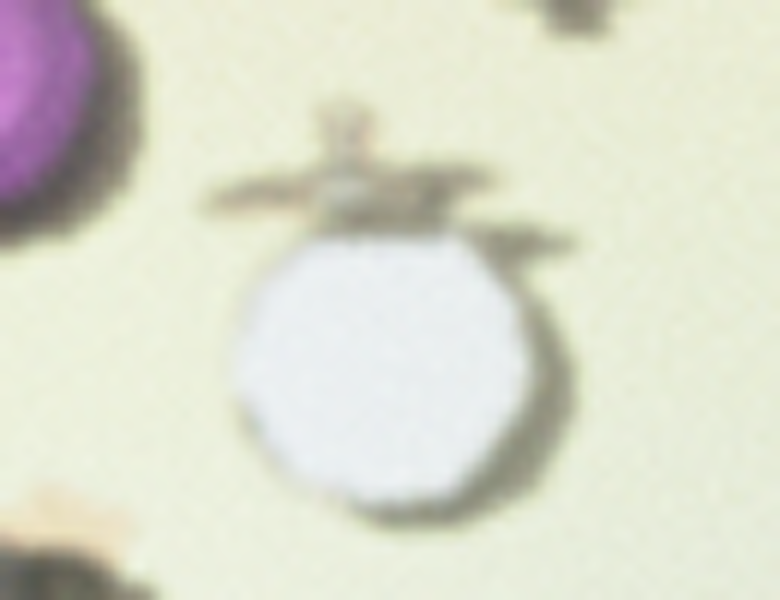

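The view shows the jar rim spanning X 238–532 with its front at Y 505. The lid is edge-on from (205,205) to (490,175), and the knob is at (345,110), so yaw is about +6°. I'll carry on to the tip box.

Call:
arm_command(
  deltas=[
    [0,0,0,35.1,38.7,-1.6,1],
    [0,0,0,35.1,38.7,-1.6,1],
    [0,0,0,35.1,38.7,-1.6,1],
    [0,0,0,35.1,38.7,-1.6,1],
    [0,0,0,35.1,38.7,-1.6,1],
    [0,0,0,35.1,38.7,-1.6,1],
    [0,0,0,35.1,38.7,-1.6,1],
    [0,0,0,35.1,38.7,-1.6,1],
  ],
)

```text
time_s: 1.78
tcp_pos: [0.5507, -0.0172, 0.2638]
ee_rot: [[0.967, -0.254, 0.001], [-0.254, -0.967, 0.0], [0.001, -0.0, -1.0]]
wrist_force: [1.4, 1.6, -0.2]
gripper_width: 0.004
gripper_force: 0.0
```

```bash
python3 - <<'E'
from h import *
print(sense()["tcp_pos"],go([.645,-.187,.27],-14.7))
t=cam("top")
for X,Y in[(385,505),(238,365),(532,365),(345,235),(460,235)]:print(onz(t,205+X/12-.46,185+Y/12-.46,.074))
E
```

```text
[ 0.55065911 -0.01718356  0.26378796] [-0.0000e+00 -1.0000e-03 -0.0000e+00  1.3438e+01  1.4029e+01 -6.1800e-01]
[0.43856689 0.1294011  0.074     ]
[0.47363807 0.1659865  0.074     ]
[0.47321202 0.09301412 0.074     ]
[0.50599362 0.1395543  0.074     ]
[0.50583112 0.11094848 0.074     ]
```

Call:
arm_command(
  deltas=[
    [0,0,0,13.4,14.3,-0.6,1],
    [0,0,0,13.4,14.3,-0.6,1],
    [0,0,0,13.4,14.3,-0.6,1],
    [0,0,0,13.4,14.3,-0.6,1],
    [0,0,0,13.4,14.3,-0.6,1],
    [0,0,0,13.4,14.3,4,1],
    [0,0,0,13.4,14.3,7.4,1],
    [0,0,0,13.4,14.3,7.4,1],
  ],
)

```text
time_s: 2.5
tcp_pos: [0.6383, -0.187, 0.1799]
ee_rot: [[0.966, -0.257, -0.017], [-0.257, -0.966, 0.005], [-0.018, 0.0, -1.0]]
wrist_force: [-0.7, 1.4, -2.3]
gripper_width: 0.005
gripper_force: 0.0
```

```bash
cat >> h.py <<'E'
def arc(H,yaw,r,o,th,back=.0095):
    """TCP with the finger's lower front edge on the lid at radius r, outer offset o"""
    c,s=np.cos(np.radians(th)),np.sin(np.radians(th));y=np.radians(yaw)
    a=-r*c+o*s+back;return np.array([H[0]+a*np.cos(y),H[1]+a*np.sin(y),H[2]+r*s+o*c+tip_reach])
E
python3 - <<'E'
from h import *
s=sense();print(s["tcp_pos"],s["wrist_force"])
H=[.564,-.170,.059]
for th in(95,86,75,65,55,45,35,25,15,8,0):print(th,go(arc(H,-14.7,.11,.04,th),-14.7)[3:])
c=cam("top")["pixels"][140:240,260:400];d=cam("side")["pixels"][130:230,230:370]
cv2.imwrite("pics/b.png",cv2.resize(np.hstack([c,d]),(784,280),interpolation=cv2.INTER_CUBIC))
E
```

```text
[ 0.63832569 -0.18702533  0.17987838] [-0.68809309  1.40153192 -2.2569823 ]
95 [-1.734  0.245 -0.391]
86 [-3.466  0.251 -1.003]
75 [-5.679  0.259 -1.371]
65 [-7.719  0.266 -1.334]
55 [-9.722  0.273 -0.944]
45 [-11.626   0.279  -0.211]
35 [-13.374   0.285   0.841]
25 [-14.913   0.291   2.181]
15 [-16.196   0.295   3.767]
8 [-16.92    0.298   4.999]
0 [-17.557   0.3     6.502]
```

View pics/b.png

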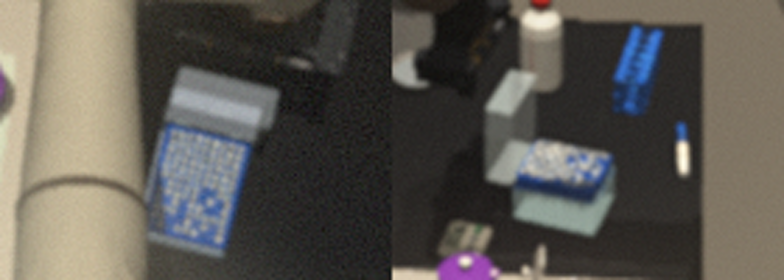

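The lid still stands. The gripper is behind it, dark at about (450,60) in the side crop, and nothing is touching. Next I'll sweep the lid over.

Call:
arm_command(
  deltas=[
    [0,0,0,-1.7,0.3,-0.5,1],
    [0,0,0,-2.6,0.3,-0.9,1],
    [0,0,0,-3.5,0.3,-1.1,1],
    [0,0,0,-4.6,0.3,-1.3,1],
    [0,0,0,-5.7,0.3,-1.4,1],
    [0,0,0,-6.7,0.3,-1.4,1],
    [0,0,0,-7.7,0.3,-1.3,1],
    [0,0,0,-7.7,0.3,-1.3,1],
  ],
)

```text
time_s: 3.27
tcp_pos: [0.5675, -0.1702, 0.2052]
ee_rot: [[0.967, -0.253, 0.004], [-0.253, -0.967, -0.0], [0.004, -0.001, -1.0]]
wrist_force: [0.1, -0.2, -1.1]
gripper_width: 0.005
gripper_force: 0.0
```

```bash
python3 - <<'E'
from h import *
s=sense();print(s["tcp_pos"],s["wrist_force"])
H=[.564,-.170,.059]
for th in(65,55,45,35,25,15,8,0):print(th,go(arc(H,-14.7,.11,.04,th),-14.7))
c=cam("top")["pixels"][140:240,260:400];d=cam("side")["pixels"][130:230,230:370]
cv2.imwrite("pics/b2.png",cv2.resize(np.hstack([c,d]),(784,280),interpolation=cv2.INTER_CUBIC))
E
```

```text
[ 0.56750043 -0.1702445   0.20522081] [ 0.07232914 -0.24986467 -1.1098452 ]
65 [-1.000e-03 -4.000e-03  1.000e-03 -4.220e-01  6.600e-02  1.061e+00]
55 [-1.000e-03 -4.000e-03  1.000e-03 -2.433e+00  6.400e-02  1.408e+00]
45 [-1.000e-03 -4.000e-03  1.000e-03 -4.352e+00  6.300e-02  2.099e+00]
35 [-1.000e-03 -4.000e-03  1.000e-03 -6.123e+00  6.300e-02  3.113e+00]
25 [-1.000e-03 -4.000e-03  1.000e-03 -7.690e+00  6.200e-02  4.419e+00]
15 [-1.000e-03 -4.000e-03  1.000e-03 -9.007e+00  6.300e-02  5.978e+00]
8 [-1.000e-03 -4.000e-03  1.000e-03 -9.758e+00  6.300e-02  7.194e+00]
0 [-1.0000e-03 -4.0000e-03  1.0000e-03 -1.0427e+01  6.4000e-02  8.6830e+00]
```

View pics/b2.png

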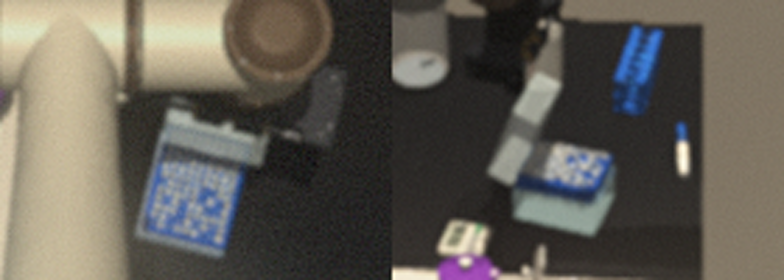

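The lid now leans forward at about 65° and the box has not moved. The tip rides about 1 cm high, so I'll correct for that and go on.

Call:
arm_command(
  deltas=[
    [0,0,0,-1.3,0,1.0,1],
    [0,0,0,-2.4,0,1.4,1],
    [0,0,0,-3.4,0,1.7,1],
    [0,0,0,-4.4,0,2.1,1],
    [0,0,0,-5.3,0,2.6,1],
    [0,0,0,-6.1,0,3.1,1],
    [0,0,0,-7.0,0,3.7,1],
    [0,0,0,-7.7,0,4.4,1],
  ],
)

```text
time_s: 4.03
tcp_pos: [0.4945, -0.1513, 0.1592]
ee_rot: [[0.967, -0.254, 0.002], [-0.254, -0.967, -0.0], [0.002, -0.0, -1.0]]
wrist_force: [-0.2, 0.5, -0.0]
gripper_width: 0.008
gripper_force: 0.2
```

Call:
arm_command(
  deltas=[
    [0,0,0,-0.7,0,0.8,1],
    [0,0,0,-1.3,0,1.6,1],
    [0,0,0,-1.7,0,2.2,1],
    [0,0,0,-2.1,0,2.8,1],
    [0,0,0,-2.4,0,3.5,1],
    [0,0,0,-2.4,0,3.7,1],
    [0,0,0,-2.4,0,3.9,1],
    [0,0,0,-2.4,0,3.9,1],
  ],
)

```text
time_s: 4.7
tcp_pos: [0.4706, -0.1453, 0.1191]
ee_rot: [[0.967, -0.254, -0.0], [-0.254, -0.967, -0.0], [-0.0, 0.0, -1.0]]
wrist_force: [-0.3, -0.4, -0.3]
gripper_width: 0.004
gripper_force: 0.0
```

```bash
python3 - <<'E'
from h import *
s=sense();print(s["tcp_pos"],s["wrist_force"])
c=cam("top")["pixels"][140:240,260:400];d=cam("side")["pixels"][130:230,230:370]
cv2.imwrite("pics/b3.png",cv2.resize(np.hstack([c,d]),(784,280),interpolation=cv2.INTER_CUBIC))
E
```

```text
[ 0.47063203 -0.14530926  0.119091  ] [-0.28919324 -0.4404307  -0.31892471]
```

View pics/b3.png

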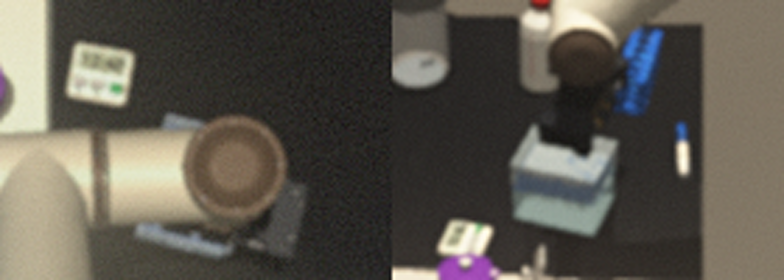

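The lid lies down on the box and the tip is at z≈0.100. I'll press gently to make sure it is shut.

Call:
arm_command(
  deltas=[
    [0,0,0,0,0,0.1,1],
    [0,0,0,0,0,0.2,1],
    [0,0,0,0,0,0.2,1],
    [0,0,0,0,0,0.2,1],
  ],
)

```text
time_s: 5.13
tcp_pos: [0.4709, -0.1453, 0.1182]
ee_rot: [[0.967, -0.254, 0.001], [-0.254, -0.967, -0.0], [0.001, -0.0, -1.0]]
wrist_force: [-0.5, 0.3, 4.7]
gripper_width: 0.003
gripper_force: 2.4
```

Call:
arm_command(
  deltas=[
    [0,0,0,0,0,0.1,1],
    [0,0,0,0,0,0.1,1],
    [0,0,0,0,0,0.1,1],
  ],
)

```text
time_s: 5.38
tcp_pos: [0.4709, -0.1453, 0.118]
ee_rot: [[0.967, -0.253, 0.001], [-0.253, -0.967, -0.001], [0.001, 0.0, -1.0]]
wrist_force: [-3.5, 1.7, 11.5]
gripper_width: 0.006
gripper_force: 5.4
```

It is shut, with an 11 N reaction at z 0.099. I'll lift off and cross to behind the jar.

Call:
arm_command(
  deltas=[
    [0,0,0,0,0,-4,1],
    [0,0,0,0,0,-8,1],
    [0,0,0,0,0,-12,1],
    [0,0,0,0,0,-14,1],
    [0,0,-0.12,0.5,-4,-14,1],
    [0,0,-0.24,0.7,-8,-14,1],
    [0,0,-0.36,0.9,-12,-14,1],
    [0,0,-0.361,1,-16,-14,1],
  ],
)

```text
time_s: 6.05
tcp_pos: [0.5209, 0.0085, 0.2565]
ee_rot: [[0.994, 0.107, 0.001], [0.107, -0.994, 0.0], [0.001, -0.0, -1.0]]
wrist_force: [1.0, -1.1, -0.3]
gripper_width: 0.006
gripper_force: 0.0
```

```bash
python3 - <<'E'
from h import *
print(sense()["tcp_pos"],go([.572,.141,.25],6))
t=cam("top");s=cam("side")
c=t["pixels"];i=c[155:245,290:390];cv2.imwrite("pics/x.png",np.hstack([cv2.resize(i,(400,360)),cv2.resize(s["pixels"][150:240,240:340],(400,360))]))
E
```

```text
[0.5209415  0.00845068 0.25649811] [-0.0000e+00 -1.0000e-03  3.0000e-03  6.4950e+00 -1.2632e+01  6.5900e-01]
```

View pics/x.png

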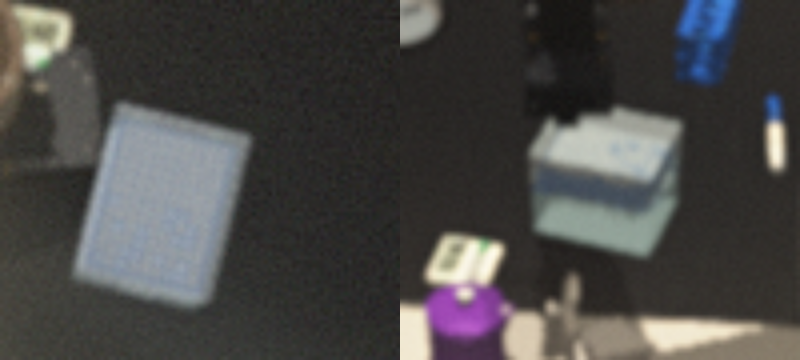

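The tip box is closed and has stayed in place. Next is the jar: I'll go behind its lid and come down.

Call:
arm_command(
  deltas=[
    [0,0,0,6.5,-12.6,0.6,1],
    [0,0,0,6.5,-12.6,0.6,1],
    [0,0,0,6.5,-12.6,0.6,1],
    [0,0,0,6.5,-12.6,0.6,1],
    [0,0,0,6.5,-12.6,3.6,1],
    [0,0,0,6.5,-12.6,6.6,1],
    [0,0,0,6.5,-12.6,8.8,1],
    [0,0,0,6.5,-12.6,8.8,1],
  ],
)

```text
time_s: 6.82
tcp_pos: [0.5688, 0.1373, 0.1628]
ee_rot: [[0.995, 0.103, -0.011], [0.102, -0.995, -0.004], [-0.011, 0.003, -1.0]]
wrist_force: [-1.1, -0.5, -0.0]
gripper_width: 0.005
gripper_force: 0.0
```

Call:
arm_command(
  deltas=[
    [0,0,0,0,0,0,1],
    [0,0,0,0,0,0,1],
  ],
)

```text
time_s: 6.98
tcp_pos: [0.5734, 0.1389, 0.17]
ee_rot: [[0.995, 0.104, 0.003], [0.104, -0.995, 0.0], [0.003, -0.0, -1.0]]
wrist_force: [-0.2, -0.1, -0.1]
gripper_width: 0.002
gripper_force: 0.0
```

```bash
python3 - <<'E'
from h import *
s0=sense();print(s0["tcp_pos"],s0["wrist_force"])
H=[.512,.135,.076]
for th in(100,90,83,75,65,55,45,35,25,15,8,0):print(th,go(arc(H,6,.070,.007,th),6)[3:])
t=cam("top");s=cam("side")
cv2.imwrite("pics/y.png",np.hstack([cv2.resize(t["pixels"][175:235,200:270],(392,336)),cv2.resize(s["pixels"][195:265,250:320],(336,336))]))
E
```

```text
[0.57335999 0.13889333 0.1699726 ] [-0.19689756 -0.06736328 -0.07471521]
100 [-3.29  -0.252  0.717]
90 [-4.495 -0.251  0.486]
83 [-5.353 -0.251  0.45 ]
75 [-6.33  -0.25   0.538]
65 [-7.519 -0.249  0.838]
55 [-8.638 -0.249  1.339]
45 [-9.653 -0.248  2.027]
35 [-10.533  -0.247   2.881]
25 [-11.252  -0.247   3.875]
15 [-11.787  -0.246   4.979]
8 [-12.043  -0.246   5.799]
0 [-12.211  -0.245   6.766]
```

View pics/y.png

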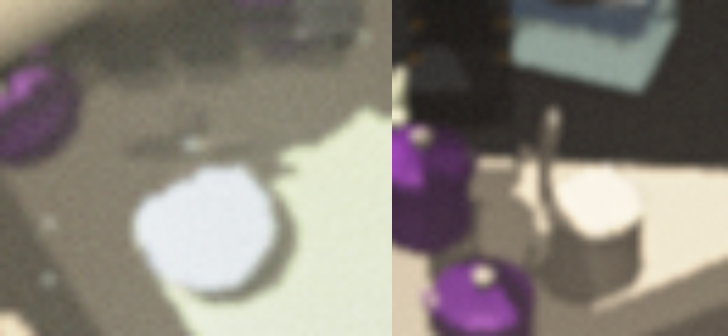

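The jar lid still stands, at (548,150) in the side crop, and the finger is behind it. I'll sweep.

Call:
arm_command(
  deltas=[
    [0,0,0,-2,-0.25,0.4,1],
    [0,0,0,-3.3,-0.25,0.5,1],
    [0,0,0,-4.4,-0.25,0.5,1],
    [0,0,0,-5.4,-0.25,0.5,1],
    [0,0,0,-6.3,-0.25,0.6,1],
    [0,0,0,-7.0,-0.25,0.7,1],
    [0,0,0,-7.5,-0.25,0.8,1],
    [0,0,0,-7.5,-0.25,0.8,1],
  ],
)

```text
time_s: 7.75
tcp_pos: [0.4966, 0.1336, 0.1606]
ee_rot: [[0.995, 0.104, -0.0], [0.104, -0.995, 0.0], [-0.0, -0.0, -1.0]]
wrist_force: [0.4, 0.6, -0.4]
gripper_width: 0.007
gripper_force: 0.1
```

Call:
arm_command(
  deltas=[
    [0,0,0,-0.6,0,0.25,1],
    [0,0,0,-1.1,0,0.5,1],
    [0,0,0,-1.1,0,0.5,1],
  ],
)

```text
time_s: 8.0
tcp_pos: [0.4852, 0.1322, 0.1546]
ee_rot: [[0.995, 0.104, -0.002], [0.104, -0.995, -0.001], [-0.002, 0.001, -1.0]]
wrist_force: [-0.2, -0.0, -0.3]
gripper_width: 0.005
gripper_force: 0.0
```

```bash
python3 - <<'E'
from h import *
s0=sense();print(s0["tcp_pos"],s0["wrist_force"])
H=[.512,.135,.076]
for th in(55,45,35,25,15,8,0):print(th,go(arc(H,6,.070,.007,th),6)[3:])
t=cam("top");s=cam("side")
cv2.imwrite("pics/z.png",np.hstack([cv2.resize(t["pixels"][175:235,200:270],(392,336)),cv2.resize(s["pixels"][195:265,250:320],(336,336))]))
E
```

```text
[0.48517076 0.1321594  0.1545722 ] [-0.22027688 -0.0011054  -0.33424013]
55 [ 0.206 -0.002 -0.179]
45 [-0.806 -0.002  0.514]
35 [-1.681 -0.002  1.373]
25 [-2.395e+00 -2.000e-03  2.370e+00]
15 [-2.924e+00 -2.000e-03  3.476e+00]
8 [-3.177e+00 -2.000e-03  4.297e+00]
0 [-3.340e+00 -3.000e-03  5.265e+00]
```

View pics/z.png

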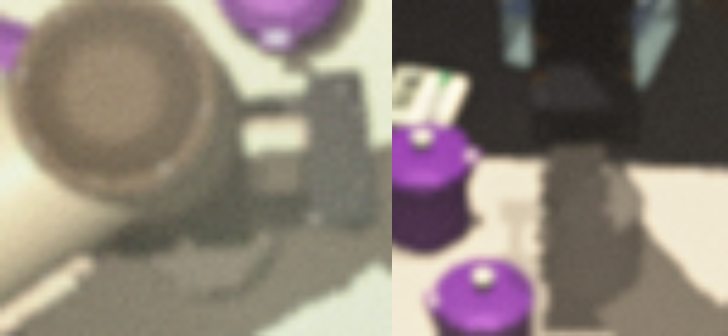

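The gripper hides most of it: the jar is in shadow, with the lid leaning forward near (600,190) in the side crop. I'll finish the arc and check by force.

Call:
arm_command(
  deltas=[
    [0,0,0,-0.8,0,0.5,1],
    [0,0,0,-1.3,0,0.9,1],
    [0,0,0,-1.7,0,1.4,1],
    [0,0,0,-2.1,0,1.9,1],
    [0,0,0,-2.4,0,2.4,1],
    [0,0,0,-2.7,0,2.9,1],
    [0,0,0,-2.9,0,3.4,1],
    [0,0,0,-2.9,0,3.4,1],
  ],
)

```text
time_s: 8.77
tcp_pos: [0.4564, 0.129, 0.1201]
ee_rot: [[0.995, 0.104, -0.003], [0.104, -0.995, -0.001], [-0.003, 0.001, -1.0]]
wrist_force: [-0.2, -0.3, -1.1]
gripper_width: 0.004
gripper_force: 0.0
```

Call:
arm_command(
  deltas=[
    [0,0,0,-0.1,0,0.5,1],
    [0,0,0,-0.2,0,1.0,1],
    [0,0,0,-0.3,0,1.5,1],
    [0,0,0,-0.3,0,1.6,1],
    [0,0,0,-0.3,0,1.6,1],
  ],
)

```text
time_s: 9.18
tcp_pos: [0.4544, 0.1291, 0.1048]
ee_rot: [[0.995, 0.104, -0.001], [0.104, -0.995, -0.001], [-0.001, 0.001, -1.0]]
wrist_force: [-0.3, -0.2, 0.8]
gripper_width: 0.008
gripper_force: 0.0
```

Call:
arm_command(
  deltas=[
    [0,0,0,0,0,0.2,1],
    [0,0,0,0,0,0.2,1],
    [0,0,0,0,0,0.2,1],
  ],
)

```text
time_s: 9.43
tcp_pos: [0.4548, 0.1293, 0.1034]
ee_rot: [[0.995, 0.104, 0.0], [0.104, -0.995, 0.0], [0.0, -0.0, -1.0]]
wrist_force: [0.2, 0.3, 0.2]
gripper_width: 0.001
gripper_force: 0.0
```

Call:
arm_command(
  deltas=[
    [0,0,0,0,0,0.1,1],
    [0,0,0,0,0,0.1,1],
    [0,0,0,0,0,0.1,1],
  ],
)

```text
time_s: 9.68
tcp_pos: [0.4547, 0.1293, 0.1025]
ee_rot: [[0.995, 0.104, 0.0], [0.104, -0.995, 0.0], [0.0, -0.0, -1.0]]
wrist_force: [-0.1, -0.7, 0.4]
gripper_width: 0.009
gripper_force: 0.0
```

Call:
arm_command(
  deltas=[
    [0,0,0,0,0,0.1,1],
    [0,0,0,0,0,0.1,1],
    [0,0,0,0,0,0.1,1],
  ],
)

```text
time_s: 9.93
tcp_pos: [0.4548, 0.1293, 0.1016]
ee_rot: [[0.995, 0.104, 0.0], [0.104, -0.995, 0.0], [0.0, -0.0, -1.0]]
wrist_force: [0.1, -0.2, 2.1]
gripper_width: 0.005
gripper_force: 0.9
```

Call:
arm_command(
  deltas=[
    [0,0,0,0,0,0.1,1],
    [0,0,0,0,0,0.1,1],
    [0,0,0,0,0,0.1,1],
  ],
)

```text
time_s: 10.18
tcp_pos: [0.4548, 0.1293, 0.1013]
ee_rot: [[0.995, 0.104, 0.001], [0.104, -0.995, 0.0], [0.001, 0.0, -1.0]]
wrist_force: [-2.9, -0.4, 7.8]
gripper_width: 0.008
gripper_force: 3.9
```

Firm contact at z≈0.0825, which is the shut height, with 8 N. I'll lift off, clear away and check with the cameras by numbers.

Call:
arm_command(
  deltas=[
    [0,0,0,0,0,-4,1],
    [0,0,0,0,0,-8,1],
    [0,0,0,0,0,-12,1],
    [0,0,0,0,0,-15,1],
    [0,0,0,-4,0,-15,1],
    [0,0,0,-8,0,-15,1],
    [0,0,0,-8,-4,-15,1],
    [0,0,0,-8,-8,-15,1],
  ],
)

```text
time_s: 10.85
tcp_pos: [0.3642, 0.1986, 0.2508]
ee_rot: [[0.995, 0.102, 0.001], [0.102, -0.995, 0.001], [0.001, -0.001, -1.0]]
wrist_force: [2.0, 0.5, 0.6]
gripper_width: 0.003
gripper_force: 0.0
```

Call:
arm_command(
  deltas=[
    [0,0,0,0,-4,0,1],
    [0,0,0,0,-8,0,1],
    [0,0,0,0,-12,0,1],
    [0,0,0,0,-16,0,1],
    [0,0,0,0,-20,0,1],
    [0,0,0,0,-24,0,1],
    [0,0,0,0,-24,0,1],
    [0,0,0,0,-24,0,1],
  ],
)

```text
time_s: 11.52
tcp_pos: [0.3411, 0.4408, 0.2489]
ee_rot: [[0.994, 0.106, -0.001], [0.106, -0.994, -0.002], [-0.001, 0.002, -1.0]]
wrist_force: [-1.0, -0.6, 0.3]
gripper_width: 0.01
gripper_force: 0.0
```

```bash
python3 - <<'E'
from h import *
s0=sense();print(s0["tcp_pos"],s0["wrist_force"])
t=cam("top");s=cam("side")
y=np.radians(6);C=np.array([.474,.131,0])
for n,c in(("top",t),("side",s)):
    q=np.array([proj(c,C+[.0385*np.cos(a),.0385*np.sin(a),.083]) for a in np.linspace(0,6.28,16)])
    k=proj(c,C+[0,0,.098]);x0,y0=q.min(0).astype(int)-6;x1,y1=q.max(0).astype(int)+7
    print(n,x0,y0,"knob exp",k.round(1),"rim y",q.min(0).round(),q.max(0).round())
    g=cv2.cvtColor(c["pixels"],cv2.COLOR_BGR2GRAY)[y0:y1,x0:x1]
    print("\n".join(" ".join(f"{v:3d}" for v in r) for r in g[::2,::2]))
E
```

```text
[0.34110585 0.44080078 0.24893758] [-0.9863424  -0.60025489  0.31723956]
top 216 195 knob exp [235.4 214. ] rim y [223. 202.] [249. 227.]
165 233 237 235 234 234 234 233 234 236 234 235 233 232 234 233 231 233 229 232
178 234 235 235 234 233 234 234 234 234 235 232 235 233 232 232 233 233 231 232
216 237 234 235 237 235 233 234 232 232 234 234 233 233 234 231 234 233 233 232
230 238 237 235 235 236 234 235 223 223 232 222 232 233 234 234 231 231 231 234
237 237 236 235 236 237 232 232 215 214 218 209 216 216 231 234 232 233 234 233
236 237 236 234 237 232 220 214 214 215 213 211 212 204 214 228 230 233 232 234
235 237 236 237 237 223 210 216 228 234 234 231 226 214 207 210 224 232 234 232
237 237 236 234 226 213 219 233 235 237 235 237 234 229 214 197 178 223 232 234
238 237 236 237 222 213 228 235 235 229 229 235 235 235 222 211 179 175 229 232
235 236 237 235 220 215 229 237 234 230 234 218 234 235 227 215 188 152 215 235
237 236 236 234 217 217 232 234 236 230 223 196 234 237 229 216 193 154 182 232
235 235 235 238 226 213 228 238 236 231 216 220 237 236 223 215 179 148 176 234
23
[... 955 characters left out ...]
  60  57  54  56  54
221 213 213 208 198 187 180 188 195 193 185 155 154 139 126 117 112
232 233 233 232 231 225 232 236 237 237 233 232 224 226 230 229 228
232 231 232 230 230 233 238 234 203 214 234 237 234 232 231 232 232
232 232 229 227 233 236 237 235 165 184 237 238 235 231 228 231 231
232 232 228 205 230 237 238 238 235 238 239 238 237 232 228 232 231
231 232 232 195 189 233 239 243 245 244 243 240 233 201 228 232 230
232 232 232 216 132 148 219 244 249 249 246 234 163 143 231 233 232
232 231 233 230 137  98 129 161 190 185 162 143 101 137 231 232 232
232 232 234 231 142 100  98 107 116 109 105  96  92 135 233 233 231
234 232 234 214 131 104 104 105 108 106 101 103  96 138 233 233 232
```

In both views the knob sits at the lid's centre (top about (237,214), side about (292,234)), so the jar is shut and in place.

```bash
python3 -c "
from h import *
print(finish_job())"
```

```text
the job is handed in; nothing more can be done
None
```

The tip box and the swab jar are both pushed shut and still in place, and I handed the job in at about 11.5 s, with contact forces of 12 N at most; the jar's final check was by camera numbers, as I had used all 10 picture views.

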